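# Set and lock the flip stop at the pencil mark

### The arm

A 6-joint arm with a two-finger parallel gripper is mounted at the origin on the work surface. World frame = base frame: x ahead of the robot, y to its left, z up, the work surface at z = 0. Lengths are in m, angles in rad, forces in N, time in s.
With the tool pointing down it reaches from about 0.25 to 0.725 m from the base axis. Payload 4 kg.
Tool frame: the origin (TCP) lies midway between the tips of the shut fingers; the grasp point (between the pads) lies bot.tcp_to_grasp behind it (bot.tcp_to_grasp is the distance from the TCP to the grasp point, in m); z points along the fingers, y is the line along which they close (so a half turn about z gives the same grasp; the last joint's range is limited). The gripper opens to 85 mm and grips with 20 to 120 N. Pads are 22 mm wide; open, the fingers measure 114 mm over their backs; the gripper's body (76 mm by 85 mm) begins 54 mm behind the grasp point. The pads swing forward as they close: fully open they stand 13 mm farther back than shut.
Start: joints at [1.19, 0.241, 0.005, 1.335, 0, 1.571], TCP at [0.186, 0.464, 0.231] pointing down, gripper open.
Joint ranges: [-2.72, 2.72], [-1.05, 1.87], [-1.09, 1.28], [-1.99, 2.15], [-1.42, 1.44], [-3.14, 3.14]. Speed limits (rad/s): [2.79, 2.79, 3.14, 3.14, 3.14, 3.14].

### API

Orientations are given as a unit quaternion [x, y, z, w].
In Python, from workcell import readout, camera, bot gives the robot as it stands. The module is installed in compiled form; this text tells all that it offers.
- The arm moves only by the tool jog_arm, never from a script. Its argument "motion" is a list of rows, each an object of numbers: "x", "y", "z": the shift along the tool's x, y, z in mm; "spin": the turn about the tool's z in degrees; "fingers": the closure, from -1 (fully open) to 1 (shut). A call has 1 to 8 rows; each row is the pose to reach, as a shift and turn from the pose commanded when the call began, along the tool's axes at that moment; what a row does not reach only later rows make up. A row lasts 1/8 s, in which the tool goes at most 62.5 mm and 10.7 degrees, less where a joint would pass 70% of its speed; a pose out of reach is approached as far as the arm can. A call with a gripper value outside its range is refused whole. The fingers move at their own pace and stop on an object; the grip force is fixed at half the most. Time passes only in rows, so rows that repeat a pose let the fingers close. It gives the time, the measured TCP pose, the force, the opening and the grip force at its end, in the units of the state.
- readout.get_obs(): the state, without advancing time (a new reading comes with each control period).
- camera(name): name is "side" or "top"; returns a dict with "pixels" (480x640x3 uint8, red, green, blue), "K" (3x3 intrinsics, pixels), "rvec" (rotation vector, rad) and "tvec" (3), from world to camera coordinates, as OpenCV has them. Camera axes: x right, y down, z forward; pixel columns grow to the right and rows downward; lengths in m; the calibration is good to about 2 mm. A picture is of the moment at which its call begins. There is no depth.
- bot.job_done(): hands the job in; it is judged then, once.
The state is a dict: "clock": time; "joint_pos": joint angles; "joint_vel": joint speeds; "tau": joint torques, N m; "eef_pos": TCP position; "tool_rot": TCP orientation; "ft_force": force on the tool from outside, world axes, zero at the start; "ft_torque": the same for the moment, N m; "grip_width": finger opening in m; "grasp_force": force on a finger pad.
Only numpy, scipy, OpenCV 4.12 (cv2) and the standard library are available. Lean on these libraries where they do the work, as an engineer would, in place of code of your own. Each camera call takes 0.05 s, during which the arm holds its last target. There are 200 camera calls.

### The job

Set the length stop of the mitre box: swing its arm over and lower it gently, without letting it drop, onto its rest; then slide the stop along the fence, lever open, until its pointer is at the pencil line on the masking tape. Holding the stop there, close the cam lever by squeezing it fully against the stop's upright grip, and finish still holding it like that: lever squeezed shut between the fingers and the grip, pointer on the line, arm down. Do not clamp it anywhere but at the line, and leave the other things on the bench where they are.

Things in the scene. Friction and masses are not known exactly. Their poses are not given: they have to be found in the camera images.
- fence: cut-off station, fixed: plywood board 18 mm thick (x -110 to +60 mm) with an aluminium fence rail (40 mm deep, 600 mm long, top 68 mm above the bench); at its +y end a mitre box with a back saw standing in it (y 315 to 430 mm, 132 mm high). Origin on the bench under the rail's middle; y along the rail towards the mitre box, x across it away from the robot, z up.
- stop (a joint): position of the flip stop along the rail (m), 0 in the middle, growing along the fence's y, range -0.19 to 0.19. Aluminium saddle 133 mm long, top 82 mm above the bench; it carries an upright grip, a cam lever on the grip's +y side and a hinged arm 75 mm to its -y side. Lever open: slides freely (1.5 N) and stays where left; lever shut: clamped (creeps under 4 to 12 N).
- pointer (a point): tip of the small pointer on the stop's back (+x) edge, over the rule; level with the middle of the grip along the rail (same y in the fence frame). Turned like the fence.
- mark (a point): the pencil line across a 40 mm long strip of beige masking tape on the rule strip of the rail's top (and down its back face); the point is on the line, on top of the rail. Turned like the fence. The tape may be on either side of the stop; on the other side a small round magnet (11 mm) sits on the rule.
- grip: upright black ribbed grip block on the stop, fixed to it: 24 mm across the rail (x), 20 mm along it (y), from its underside, where its origin lies (82 mm above the bench), up to 135 mm above the bench; turned like the fence.
- grip_center (a point): point in the middle of the grip block, 32 mm above its underside, 114 mm above the bench
- cam_lever (a joint): cam lever angle (rad): 0 = closed, upright beside the grip; grows as it leans away to +y, up to 0.56. Steel bar 18 mm wide, 9 mm thick, pivot 22.5 mm to the +y side of the grip's middle, 84 mm above the bench. Stays where left; the cam bites on the rail from 0.45 on and takes 3 to 6 N at the tip to close. Pushed alone, the lever shoves the whole stop along.
- lever_tip (a point): axis of the lever's round end (11 mm across), 46.5 mm from its pivot; the lever ends 52 mm from the pivot. Along the rail, from the grip's -y face to the outside of the lever: about 38 mm when closed (the lever then stands 8 mm off the grip), up to 64 mm when open.
- stop_arm (a joint): angle of the stop's hinged arm (rad): 0 = down, level on its rest screw, pointing to -x of the fence; grows as it is lifted; from 2.1 to 2.3 it lies back at rest behind the hinge. Swings freely, so it drops if let go in front. Aluminium bar 24 mm wide, 10 mm thick, 80 mm long from the hinge; a white foot 65 mm long sits under it 32 mm from the hinge.
- hinge (a point): middle of the arm's hinge axis (axis along the rail), 92 mm above the bench, 75 mm to the -y side of the grip's middle; turned like the fence
- tab_center (a point): middle of the free end of the arm's bar where it can be pinched across its 24 mm width: 64 mm from the hinge axis, 16 mm from the bar's end
- blank: bystander, loose, not to be disturbed: dark wooden key blank, 12 x 12 x 150 mm, lying on the board against the fence, near the mitre box; origin at its underside's middle
- offcut: bystander, loose, not to be disturbed: wooden offcut, 45 x 110 x 24 mm, in front of the board; origin at its underside's middle
- glue: bystander, loose, not to be disturbed: white glue bottle, 150 mm tall, 58 mm across, behind the fence; origin at its underside's middle
- spool: bystander, loose, not to be disturbed: wooden thread spool, 46 mm tall, 40 mm across, behind the fence; origin at its underside's middle
- jar: bystander, loose, not to be disturbed: glass jar, 75 mm tall, 70 mm across, behind the fence; origin at its underside's middle
- clamp: bystander, loose, not to be disturbed: black spring clamp lying flat, about 150 x 75 x 21 mm, in front of the board; origin at its underside's middle or near it
- driver: bystander, loose, not to be disturbed: screwdriver, 170 mm long, in front of the board; origin at its underside's middle or near it
- brush: bystander, loose, not to be disturbed: brush, 170 mm long, behind the fence; origin at its underside's middle or near it

How it is judged:
By the outcome, as a careful person would: the job done as asked, in the order asked, and still so for the second after the job is handed in, while the arm keeps its last pose, push and grip.
It also fails if it takes over 72 s, if anything falls off the work surface, if the arm or the gripper's body presses on something with over 40 N, if the wrist force passes 120 N, or if a joint passes its speed limit or range.

## Working session

There is one attempt and no reset: what is moved stays moved. The work goes in short steps, Python scripts to look and compute and a tool call to move; the robot and the scene stay as the last step left them, time stands still between calls to the robot, and variables do not carry over. Pictures are saved under pics/ and viewed, at most 10 in all, crops included, and the job is handed in when it is done.

Besides the shell and the picture viewer there is one more tool, called after "Call:" as name(argument=value, ...), one argument or row to a line, values as JSON. jog_arm: Moves the arm, as the interface text tells. Its arguments: {"type":"object","properties":{"motion":{"type":"array"}},"required":["motion"]}

```bash
mkdir -p pics; cat > h.py <<'E'
import numpy as np, cv2
from workcell import readout, camera, bot
from scipy.spatial.transform import Rotation as R
def snap(n,f,crop=None,s=1):
    c=camera(n); im=c["pixels"][:,:,::-1].copy()
    if crop: x0,y0,x1,y1=crop; im=im[y0:y1,x0:x1]
    if s!=1: im=cv2.resize(im,None,fx=s,fy=s,interpolation=cv2.INTER_CUBIC)
    cv2.imwrite("pics/"+f,im); return c
def ray(c,uv,z):
    Rm=cv2.Rodrigues(np.array(c["rvec"],float))[0]; t=np.array(c["tvec"],float).ravel()
    p=cv2.undistortPoints(np.array([[uv]],float),np.array(c["K"],float),None)[0,0]
    d=Rm.T@np.array([p[0],p[1],1]); o=-Rm.T@t
    return o+d*(z-o[2])/d[2]
def proj(c,P):
    return cv2.projectPoints(np.array(P,float).reshape(-1,3),np.array(c["rvec"],float),np.array(c["tvec"],float),np.array(c["K"],float),None)[0][:,0]
def cam0(n):  # calibration cache
    return camera(n)
E
python3 - <<'E'
from h import *
for n in("side","top"):
    c=snap(n,n+"0.png"); Rm=cv2.Rodrigues(np.array(c["rvec"],float))[0]
    print(n,-Rm.T@np.array(c["tvec"]).ravel(),np.array(c["K"])[0,0],Rm[2].round(2))
o=readout.get_obs(); print(o["eef_pos"],o["tool_rot"],bot.tcp_to_grasp,o["clock"],R.from_quat(o["tool_rot"]).as_matrix().round(2))
E
```

```text
side [0.44207418 0.75397294 0.65042068] 489.9379949883909 [ 0.12 -0.8  -0.58]
top [0.3888985  0.01378221 1.18235059] 534.7232592368161 [ 0.16  0.01 -0.99]
[0.1856181  0.46365631 0.23049068] [ 1.89233291e-01  9.81931691e-01 -9.37426539e-04 -1.91291843e-04] 0.0187 0.1 [[-0.93  0.37 -0.  ]
 [ 0.37  0.93 -0.  ]
 [ 0.   -0.   -1.  ]]
```

View pics/top0.png

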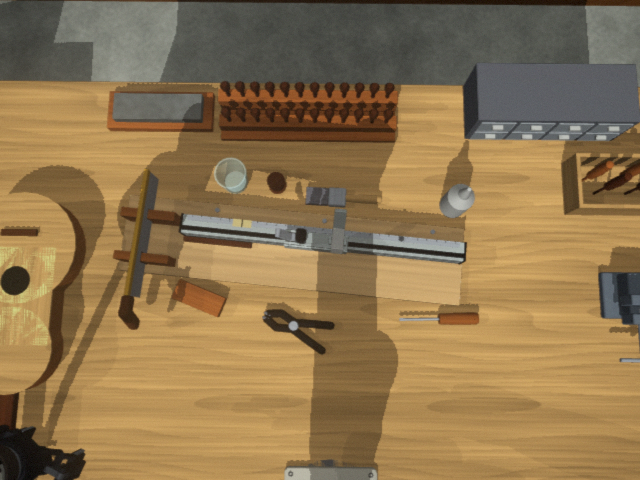

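View pics/side0.png

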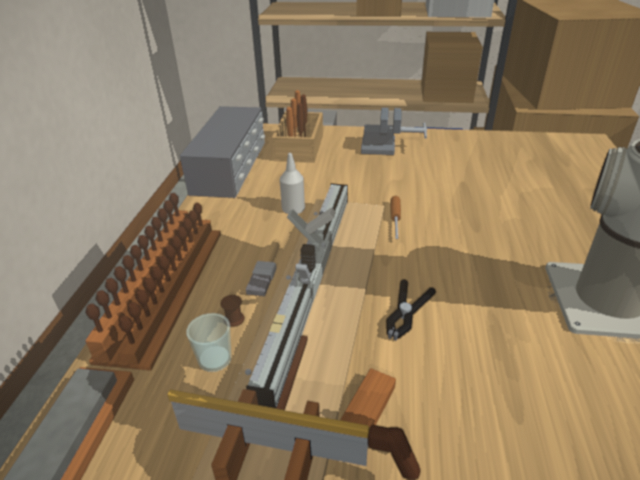

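The top view shows the rail from (181,224) to (465,250), the tape at about (241,223), the grip at (301,236), the arm lying back at (340,215) and the magnet at (401,238). Next I'll take magnified crops for accuracy.

```bash
python3 - <<'E'
from h import *
c=snap("top","t1.png",(170,180,370,280),4)
d=snap("side","s1.png",(240,170,370,410),2.5)
import pickle; pickle.dump((c,d),open("c.pkl","wb"))
for uv in((181,224),(465,250)): print(ray(c,uv,.068))
E
```

```text
[0.5948243  0.32098124 0.068     ]
[ 0.54693786 -0.27941477  0.068     ]
```

View pics/t1.png

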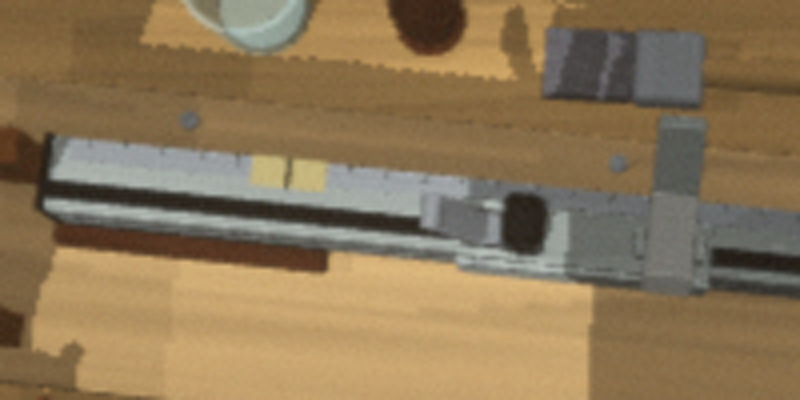

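View pics/s1.png

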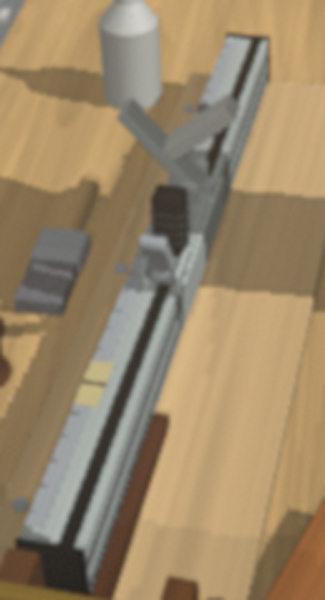

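The enlarged top view shows the pencil line at (242.3,223) px, the grip top centre at (301,235.5), the raised lever to its left, and the arm's bar end at (340.5,209.5). The side view shows the arm lying back, with its foot pointing towards the robot. Next I'll turn these pixels into positions.

```bash
cat >> h.py <<'E'
P0=np.array([0.5948243,0.32098124]);P1=np.array([0.54693786,-0.27941477])
O=(P0+P1)/2; ey=(P0-P1)/np.linalg.norm(P0-P1); ex=np.array([ey[1],-ey[0]])
def F(p): d=np.array(p)[:2]-O; return np.r_[d@ex,d@ey]*1000
def W(xy): return O+(np.array(xy)[0]*ex+np.array(xy)[1]*ey)/1000
E
python3 - <<'E'
from h import *; import pickle
c,d=pickle.load(open("c.pkl","rb"))
t=lambda u,v:(170+u/4-.375,180+v/4-.375)
s=lambda u,v:(240+u/2.5-.3,170+v/2.5-.3)
print("O",O,"yaw",np.degrees(np.arctan2(-ey[0],ey[1])))
for n,q,z in(("mark",t(289,172),.068),("grip",t(524,222),.135),("barend",t(682,118),.155),("railLback",t(52,136),.068),("railLfront",t(45,205),.068),("footend",t(668,290),.155)):print(n,F(ray(c,q,z)).round(1))
for n,q,z in(("mark",s(97,380),.068),("grip",s(171,190),.135),("barend",s(127,105),.155),("endL back",s(20,540),.068),("footend",s(233,103),.155)):print("S",n,F(ray(d,q,z)).round(1))
o=readout.get_obs(); r=R.from_quat(o["tool_rot"]).as_matrix()
print(F(o["eef_pos"]),np.degrees(np.arctan2(r[1,1],r[0,1])),np.degrees(np.arctan2(ey[1],ey[0])))
E
```

```text
O [0.57088108 0.02078324] yaw -4.560148810601163
mark [ 14.9 172.8]
grip [-11.2  41.9]
barend [ 44.2 -31.4]
railLback [ 22.6 300.8]
railLfront [-14.7 299.4]
footend [-41.2 -32.1]
S mark [ 13.9 171.4]
S grip [-9.2 44.2]
S barend [ 41.2 -28.7]
S endL back [ 22.3 303.6]
S footend [-37.  -45.4]
[-419.19181916  410.99642665] 68.18374671501437 85.43985118939884
```

Call:
jog_arm(
  motion=[
    {"x": -60, "y": -30, "z": 0, "spin": -5, "fingers": -0.2},
    {"x": -110, "y": -56, "z": 0, "spin": -10, "fingers": -0.2},
    {"x": -165, "y": -85, "z": 0, "spin": -17.3, "fingers": -0.2},
    {"x": -220, "y": -113, "z": 0, "spin": -17.3, "fingers": -0.2},
    {"x": -275, "y": -141, "z": 0, "spin": -17.3, "fingers": -0.2},
    {"x": -330, "y": -169, "z": 0, "spin": -17.3, "fingers": -0.2},
    {"x": -385, "y": -198, "z": 0, "spin": -17.3, "fingers": -0.2},
    {"x": -440, "y": -226, "z": 0, "spin": -17.3, "fingers": -0.2},
  ],
)

```text
clock: 1.2
eef_pos: [0.5113, 0.089, 0.2312]
tool_rot: [0.04, 0.999, 0.0, 0.0]
ft_force: [0.8, 0.7, -0.2]
grip_width: 0.051
grasp_force: 0.0
```

```bash
cat > st.py <<'E'
from h import *
o=readout.get_obs(); r=R.from_quat(o["tool_rot"]).as_matrix()
print("t",round(o["clock"],2),"F",F(o["eef_pos"]).round(1),"z",round(o["eef_pos"][2]*1000,1),"dang",round(np.degrees(np.arctan2(r[1,1],r[0,1])-np.arctan2(ey[1],ey[0])),2),"w",round(o["grip_width"]*1000,1),"f",np.round(o["ft_force"],1),"g",round(float(np.max(o["grasp_force"])),1))
E
python3 st.py
```

```text
t 1.2 F [-64.8  63.3] z 231.2 dang 0.03 w 51.0 f [ 0.8  0.7 -0.2] g 0.0
```

Call:
jog_arm(
  motion=[
    {"x": -40, "y": -40},
    {"x": -85, "y": -85},
    {"x": -98, "y": -95},
    {"x": -98, "y": -95},
    {"x": -98, "y": -95},
  ],
)

```text
validation failed for argument at $.mo...
```

```bash
python3 st.py; python3 - <<'E'
from h import *
c=snap("side","s2.png",(240,120,440,300),4)
c=camera("top");im=c["pixels"][:,:,::-1]
a=cv2.imread("pics/s2.png"); b=cv2.resize(im[160:280,240:440],None,fx=4,fy=4)
cv2.imwrite("pics/m2.png",cv2.resize(np.vstack([a[:,:],b]),None,fx=.5,fy=.5))
E
```

```text
t 1.2 F [-64.8  63.3] z 231.2 dang 0.03 w 51.0 f [ 0.8  0.7 -0.2] g 0.0
```

View pics/m2.png

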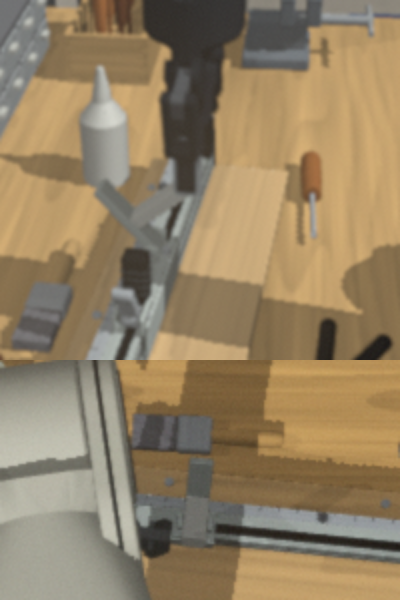

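The move was refused because each row needs all five fields, so the arm hasn't moved. The picture shows the gripper hovering, and the arm's bar unobstructed at (197,470) in the montage.

Call:
jog_arm(
  motion=[
    {"x": -40, "y": -40, "z": 0, "spin": 0, "fingers": -0.2},
    {"x": -85, "y": -85, "z": 0, "spin": 0, "fingers": -0.2},
    {"x": -98, "y": -95, "z": 0, "spin": 0, "fingers": -0.2},
    {"x": -98, "y": -95, "z": 0, "spin": 0, "fingers": -0.2},
    {"x": -98, "y": -95, "z": 30, "spin": 0, "fingers": -0.2},
    {"x": -98, "y": -95, "z": 50, "spin": 0, "fingers": -0.2},
    {"x": -98, "y": -95, "z": 50, "spin": 0, "fingers": -0.2},
  ],
)

```text
clock: 2.17
eef_pos: [0.5982, -0.01, 0.1797]
tool_rot: [0.038, 0.999, 0.0, -0.002]
ft_force: [-0.2, -1.0, 0.1]
grip_width: 0.0513
grasp_force: 0.0
```

```bash
python3 st.py; python3 - <<'E'
from h import *
c=snap("side","s3.png",(260,150,400,290),4)
E
```

```text
t 2.17 F [ 29.7 -28.5] z 179.7 dang 0.15 w 51.3 f [-0.2 -1.   0.1] g 0.0
```

View pics/s3.png

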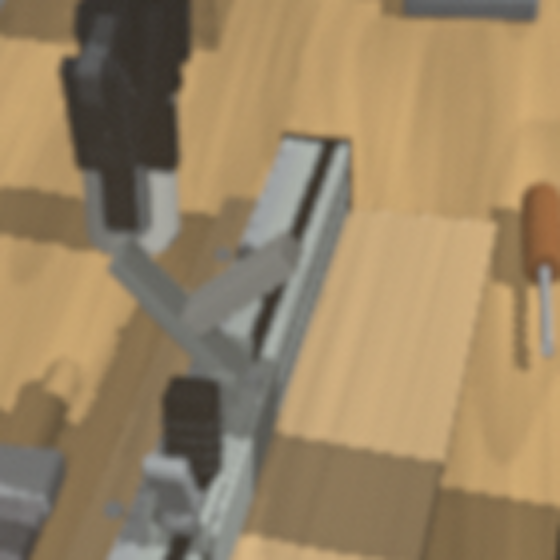

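The +y finger tip is at (120,235), just above the bar end at (127,245), and it lines up. I'll descend and pinch.

Call:
jog_arm(
  motion=[
    {"x": 0, "y": 0, "z": 20, "spin": 0, "fingers": -0.2},
    {"x": 0, "y": 0, "z": 40, "spin": 0, "fingers": -0.2},
    {"x": 0, "y": 0, "z": 56, "spin": 0, "fingers": -0.2},
    {"x": 0, "y": 0, "z": 56, "spin": 0, "fingers": 0.1},
    {"x": 0, "y": 0, "z": 56, "spin": 0, "fingers": 0.3},
    {"x": 0, "y": 0, "z": 56, "spin": 0, "fingers": 0.45},
    {"x": 0, "y": 0, "z": 56, "spin": 0, "fingers": 0.5},
    {"x": 0, "y": 0, "z": 56, "spin": 0, "fingers": 0.5},
  ],
)

```text
clock: 3.22
eef_pos: [0.6014, -0.0116, 0.1266]
tool_rot: [0.04, 0.999, 0.0, 0.001]
ft_force: [-0.2, 0.6, 5.4]
grip_width: 0.0225
grasp_force: 58.8
```

```bash
python3 st.py
```

```text
t 3.23 F [ 32.9 -29.8] z 126.6 dang 0.02 w 22.5 f [-0.2  0.6  5.4] g 58.8
```

Call:
jog_arm(
  motion=[
    {"x": 5, "y": 0, "z": -3, "spin": 0, "fingers": 0.5},
    {"x": 11, "y": 0, "z": -6, "spin": 0, "fingers": 0.5},
    {"x": 17, "y": 0, "z": -8, "spin": 0, "fingers": 0.5},
    {"x": 23, "y": 0, "z": -10, "spin": 0, "fingers": 0.5},
    {"x": 30, "y": 0, "z": -11, "spin": 0, "fingers": 0.5},
    {"x": 36, "y": 0, "z": -12, "spin": 0, "fingers": 0.5},
  ],
)

```text
clock: 3.98
eef_pos: [0.5689, -0.0087, 0.1391]
tool_rot: [0.039, 0.999, 0.0, 0.005]
ft_force: [6.4, 0.7, 0.9]
grip_width: 0.0227
grasp_force: 58.7
```

```bash
python3 st.py
```

```text
t 3.98 F [  0.4 -29.6] z 139.1 dang 0.05 w 22.7 f [6.4 0.7 0.9] g 58.7
```

Call:
jog_arm(
  motion=[
    {"x": 7, "y": 0, "z": 0, "spin": 0, "fingers": 0.5},
    {"x": 13, "y": 0, "z": 1, "spin": 0, "fingers": 0.5},
    {"x": 20, "y": 0, "z": 2.5, "spin": 0, "fingers": 0.5},
    {"x": 26, "y": 0, "z": 4, "spin": 0, "fingers": 0.5},
    {"x": 32, "y": 0, "z": 7, "spin": 0, "fingers": 0.5},
    {"x": 37, "y": 0, "z": 10, "spin": 0, "fingers": 0.5},
    {"x": 42, "y": 0, "z": 14, "spin": 0, "fingers": 0.5},
    {"x": 47, "y": 0, "z": 18, "spin": 0, "fingers": 0.5},
  ],
)

```text
clock: 4.97
eef_pos: [0.521, -0.005, 0.1243]
tool_rot: [0.039, 0.999, 0.0, 0.005]
ft_force: [-7.0, 0.7, 25.2]
grip_width: 0.0232
grasp_force: 60.3
```

```bash
python3 st.py
```

```text
t 4.97 F [-47.7 -29.7] z 124.3 dang 0.07 w 23.2 f [-7.   0.7 25.2] g 60.3
```

Call:
jog_arm(
  motion=[
    {"x": 6, "y": 0, "z": 4, "spin": 0, "fingers": 0.5},
    {"x": 10.5, "y": 0, "z": 9.5, "spin": 0, "fingers": 0.5},
    {"x": 14, "y": 0, "z": 15, "spin": 0, "fingers": 0.5},
    {"x": 17, "y": 0, "z": 21, "spin": 0, "fingers": 0.5},
    {"x": 19, "y": 0, "z": 27, "spin": 0, "fingers": 0.5},
  ],
)

```text
clock: 5.6
eef_pos: [0.5013, -0.0039, 0.0942]
tool_rot: [0.04, 0.999, -0.0, 0.003]
ft_force: [4.7, -0.9, 5.6]
grip_width: 0.0225
grasp_force: 82.1
```

```bash
python3 st.py
```

```text
t 5.6 F [-67.4 -30.2] z 94.2 dang 0.02 w 22.5 f [ 4.7 -0.9  5.6] g 82.1
```

Call:
jog_arm(
  motion=[
    {"x": 0.5, "y": 0, "z": 4, "spin": 0, "fingers": 0.5},
    {"x": 1, "y": 0, "z": 7, "spin": 0, "fingers": 0.5},
    {"x": 1, "y": 0, "z": 10, "spin": 0, "fingers": 0.5},
    {"x": 1.5, "y": 0, "z": 13, "spin": 0, "fingers": 0.5},
    {"x": 2, "y": 0, "z": 16, "spin": 0, "fingers": 0.5},
    {"x": 2, "y": 0, "z": 18, "spin": 0, "fingers": 0.5},
    {"x": 2, "y": 0, "z": 18, "spin": 0, "fingers": 0.5},
  ],
)

```text
clock: 6.48
eef_pos: [0.5013, -0.004, 0.0769]
tool_rot: [0.041, 0.999, -0.0, 0.005]
ft_force: [3.3, 0.3, 7.2]
grip_width: 0.0226
grasp_force: 97.2
```

```bash
python3 st.py
```

```text
t 6.47 F [-67.4 -30.2] z 76.9 dang -0.08 w 22.6 f [3.3 0.3 7.2] g 97.2
```

Call:
jog_arm(
  motion=[
    {"x": 0, "y": 0, "z": 1, "spin": 0, "fingers": 0.5},
    {"x": 0, "y": 0, "z": 2, "spin": 0, "fingers": 0.5},
    {"x": 0, "y": 0, "z": 3, "spin": 0, "fingers": 0.5},
    {"x": 0, "y": 0, "z": 4, "spin": 0, "fingers": 0.5},
    {"x": 0, "y": 0, "z": 5, "spin": 0, "fingers": 0.5},
    {"x": 0, "y": 0, "z": 5, "spin": 0, "fingers": 0.5},
  ],
)

```text
clock: 7.22
eef_pos: [0.5024, -0.004, 0.0722]
tool_rot: [0.041, 0.999, -0.0, 0.006]
ft_force: [5.8, -0.5, 6.0]
grip_width: 0.0226
grasp_force: 99.0
```

```bash
python3 st.py
```

```text
t 7.22 F [-66.3 -30.2] z 72.2 dang -0.08 w 22.6 f [ 5.8 -0.5  6. ] g 99.0
```

Call:
jog_arm(
  motion=[
    {"x": 0, "y": 0, "z": 1, "spin": 0, "fingers": 0.5},
    {"x": 0, "y": 0, "z": 2, "spin": 0, "fingers": 0.5},
    {"x": 0, "y": 0, "z": 3, "spin": 0, "fingers": 0.5},
    {"x": 0, "y": 0, "z": 3, "spin": 0, "fingers": 0.5},
  ],
)

```text
clock: 7.72
eef_pos: [0.5028, -0.0041, 0.0695]
tool_rot: [0.04, 0.999, -0.0, 0.007]
ft_force: [5.4, -0.4, 7.2]
grip_width: 0.0224
grasp_force: 100.0
```

```bash
python3 st.py; python3 - <<'E'
from h import *
c=snap("side","s4.png",(240,150,420,290),4)
E
```

```text
t 7.72 F [-65.9 -30.2] z 69.5 dang -0.06 w 22.4 f [ 5.4 -0.4  7.2] g 100.0
```

View pics/s4.png

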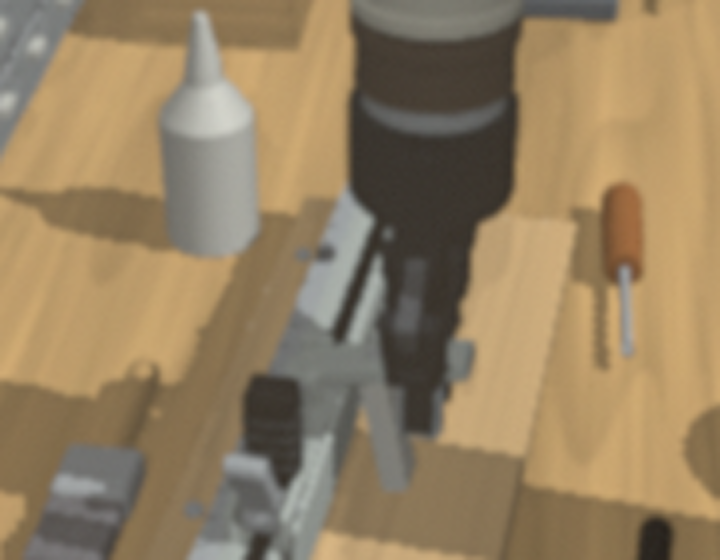

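The bar looks roughly level, and the foot hangs from (375,385) to (400,485). I'll compare that with the projected model for different arm angles.

```bash
python3 - <<'E'
from h import *; import pickle
c,d=pickle.load(open("c.pkl","rb"))
hx,hy=-6,-31
for th in(0,.1,.2,.3):
    cs,sn=np.cos(th),np.sin(th); out=[]
    for a,b in((32,-5),(32,-62),(80,5),(10,5)):
        x=hx-a*cs+b*sn; z=92+a*sn+b*cs
        out.append(((proj(d,np.r_[W((x,hy+12)),z/1000])[0]-[240,150])*4).round(0))
    print(th,out,"slope",(out[1]-out[0])[0]/(out[1]-out[0])[1])
E
```

```text
0 [array([364., 393.]), array([365., 484.]), array([464., 386.]), array([319., 371.])] slope 0.01098901098901099
0.1 [array([365., 387.]), array([377., 480.]), array([462., 373.]), array([318., 369.])] slope 0.12903225806451613
0.2 [array([365., 382.]), array([388., 475.]), array([459., 359.]), array([317., 367.])] slope 0.24731182795698925
0.3 [array([364., 376.]), array([399., 469.]), array([454., 345.]), array([315., 366.])] slope 0.3763440860215054
```

```bash
python3 - <<'E'
from h import *
d=camera("side"); im=d["pixels"][:,:,::-1]
x0,y0,x1,y1=300,215,370,280
a=cv2.resize(im[y0:y1,x0:x1],None,fx=8,fy=8,interpolation=cv2.INTER_CUBIC); a=a[:,:]
b=a.copy(); hx,hy=-6,-31
q=lambda x,y,z: tuple(int(v) for v in ((proj(d,np.r_[W((x,y)),z/1000])[0]-[x0,y0]+.5)*8))
for th,col in((0,(0,0,255)),(.2,(0,255,0))):
    cs,sn=np.cos(th),np.sin(th)
    for s in(12,):
        pts=[q(hx-A*cs+B*sn,hy+s,92+A*sn+B*cs) for A,B in((0,5),(80,5),(80,-5),(32,-5),(32,-62))]
        for i in range(4): cv2.line(b,pts[i],pts[i+1],col,1)
        cv2.line(b,pts[1],q(hx-80*cs+5*sn,hy-12,92+80*sn+5*cs),col,1)
cv2.circle(b,q(-66,-30,69.5),4,(255,0,0),-1); cv2.circle(b,q(-66,-30,88.2),4,(255,0,255),-1)
cv2.imwrite("pics/s5.png",cv2.resize(np.vstack([a[:,:],b]),None,fx=.57,fy=.57) if 0 else np.hstack([cv2.resize(a,(400,371)),cv2.resize(b,(400,371))]))
E
```

```text
(no output)
```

View pics/s5.png

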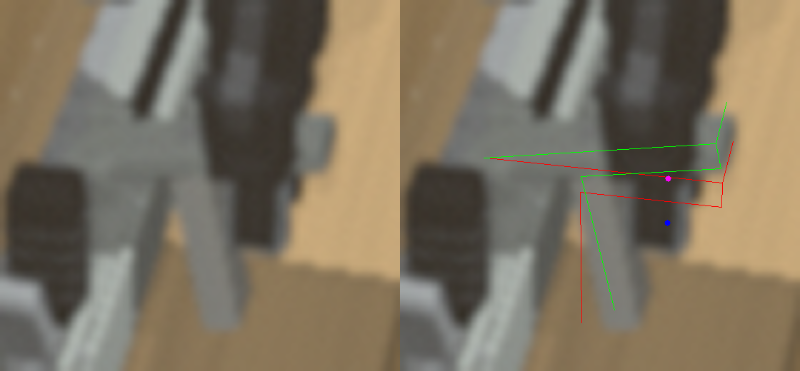

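The bar stands at about θ = 0.2 (the green model fits): the pads have slid down it, leaving it high in the fingers but still held. I'll lower in small steps and track the foot and bar end numerically.

```bash
cat > trk.py <<'E'
from h import *; import os,pickle,sys
d=camera("side"); g=cv2.cvtColor(d["pixels"],cv2.COLOR_RGB2GRAY).astype(np.float32)
if not os.path.exists("ref.pkl"): pickle.dump(g,open("ref.pkl","wb"))
r=pickle.load(open("ref.pkl","rb"))
# foot lower end, bar end patches (x0,y0,x1,y1)
for n,(a,b,e,f) in dict(foot=(330,250,345,276),barend=(350,232,360,248),grip=(300,243,317,272),hinge=(310,225,330,245)).items():
    t=r[b:f,a:e]; m=8; s=g[b-m:f+m,a-m:e+m]
    k=4; M=cv2.matchTemplate(cv2.resize(s,None,fx=k,fy=k,interpolation=cv2.INTER_CUBIC),cv2.resize(t,None,fx=k,fy=k,interpolation=cv2.INTER_CUBIC),cv2.TM_CCOEFF_NORMED)
    _,v,_,l=cv2.minMaxLoc(M); print(n,l[0]/k-m,l[1]/k-m,round(v,2))
E
python3 trk.py
```

```text
foot 0.0 0.0 1.0
barend 0.0 0.0 1.0
grip 0.0 0.0 1.0
hinge 0.0 0.0 1.0
```

Call:
jog_arm(
  motion=[
    {"x": 0, "y": 0, "z": 1, "spin": 0, "fingers": 0.5},
    {"x": 0, "y": 0, "z": 2, "spin": 0, "fingers": 0.5},
    {"x": 0, "y": 0, "z": 3, "spin": 0, "fingers": 0.5},
    {"x": 0, "y": 0, "z": 4, "spin": 0, "fingers": 0.5},
    {"x": 0, "y": 0, "z": 4, "spin": 0, "fingers": 0.5},
  ],
)

```text
clock: 8.5
eef_pos: [0.5024, -0.004, 0.0659]
tool_rot: [0.04, 0.999, -0.0, 0.006]
ft_force: [3.7, -0.3, 12.5]
grip_width: 0.0227
grasp_force: 100.7
```

```bash
python3 st.py; python3 trk.py
```

```text
t 8.5 F [-66.3 -30.1] z 65.9 dang -0.03 w 22.7 f [ 3.7 -0.3 12.5] g 100.7
foot -0.5 1.25 0.96
barend 0.25 1.75 1.0
grip 0.0 0.0 1.0
hinge 0.0 0.0 0.98
```

The bar follows one for one with a constant offset, so I'll keep lowering.

Call:
jog_arm(
  motion=[
    {"x": 0, "y": 0, "z": 1, "spin": 0, "fingers": 0.5},
    {"x": 0, "y": 0, "z": 2, "spin": 0, "fingers": 0.5},
    {"x": 0, "y": 0, "z": 3, "spin": 0, "fingers": 0.5},
    {"x": 0, "y": 0, "z": 4, "spin": 0, "fingers": 0.5},
    {"x": 0, "y": 0, "z": 5, "spin": 0, "fingers": 0.5},
    {"x": 0, "y": 0, "z": 6, "spin": 0, "fingers": 0.5},
    {"x": 0, "y": 0, "z": 6, "spin": 0, "fingers": 0.5},
  ],
)

```text
clock: 9.43
eef_pos: [0.504, -0.004, 0.0603]
tool_rot: [0.039, 0.999, -0.0, 0.008]
ft_force: [5.9, -1.6, 9.8]
grip_width: 0.0227
grasp_force: 101.1
```

```bash
python3 st.py; python3 trk.py
```

```text
t 9.43 F [-64.7 -30. ] z 60.3 dang 0.08 w 22.7 f [ 5.9 -1.6  9.8] g 101.1
foot -1.0 3.75 0.9
barend -0.25 4.5 0.98
grip 0.0 0.0 1.0
hinge 0.25 -0.5 0.96
```

Call:
jog_arm(
  motion=[
    {"x": 0, "y": 0, "z": 1, "spin": 0, "fingers": 0.5},
    {"x": 0, "y": 0, "z": 2, "spin": 0, "fingers": 0.5},
    {"x": 0, "y": 0, "z": 3, "spin": 0, "fingers": 0.5},
    {"x": 0, "y": 0, "z": 4, "spin": 0, "fingers": 0.5},
    {"x": 0, "y": 0, "z": 4, "spin": 0, "fingers": 0.5},
  ],
)

```text
clock: 10.1
eef_pos: [0.5045, -0.0041, 0.0586]
tool_rot: [0.04, 0.999, -0.0, 0.009]
ft_force: [0.6, -0.7, 25.4]
grip_width: 0.0224
grasp_force: 101.8
```

```bash
python3 st.py; python3 trk.py
```

```text
t 10.1 F [-64.2 -30.1] z 58.6 dang -0.07 w 22.4 f [ 0.6 -0.7 25.4] g 101.8
foot -1.0 4.25 0.87
barend -0.75 5.5 0.96
grip 0.0 0.0 1.0
hinge 0.25 -0.5 0.95
```

Call:
jog_arm(
  motion=[
    {"x": 0, "y": 0, "z": 1, "spin": 0, "fingers": 0.5},
    {"x": 0, "y": 0, "z": 2, "spin": 0, "fingers": 0.5},
    {"x": 0, "y": 0, "z": 2, "spin": 0, "fingers": 0.5},
  ],
)

```text
clock: 10.52
eef_pos: [0.5046, -0.0042, 0.0583]
tool_rot: [0.04, 0.999, -0.0, 0.009]
ft_force: [-3.8, -0.9, 37.2]
grip_width: 0.0226
grasp_force: 102.6
```

```bash
python3 st.py; python3 trk.py
```

```text
t 10.53 F [-64.1 -30.1] z 58.3 dang -0.07 w 22.6 f [-3.8 -0.9 37.2] g 102.6
foot -1.0 4.25 0.87
barend -0.75 5.5 0.96
grip 0.0 0.0 1.0
hinge 0.25 -0.5 0.95
```

The arm is on its rest: the force is up to 37 N and it has stopped moving. I'll relax the push and release.

Call:
jog_arm(
  motion=[
    {"x": 0, "y": 0, "z": -2, "spin": 0, "fingers": 0.5},
    {"x": 0, "y": 0, "z": -4, "spin": 0, "fingers": 0.5},
    {"x": 0, "y": 0, "z": -4, "spin": 0, "fingers": 0.4},
    {"x": 0, "y": 0, "z": -4, "spin": 0, "fingers": 0.2},
    {"x": 0, "y": 0, "z": -4, "spin": 0, "fingers": 0},
    {"x": 0, "y": 0, "z": -4, "spin": 0, "fingers": -0.15},
    {"x": 0, "y": 0, "z": -4, "spin": 0, "fingers": -0.15},
  ],
)

```text
clock: 11.45
eef_pos: [0.4964, -0.0034, 0.0539]
tool_rot: [0.039, 0.999, -0.0, -0.001]
ft_force: [-0.0, 0.1, -0.1]
grip_width: 0.0494
grasp_force: 0.0
```

```bash
python3 st.py; python3 trk.py
```

```text
t 11.45 F [-72.3 -30. ] z 53.9 dang 0.05 w 49.4 f [-0.   0.1 -0.1] g 0.0
foot 2.75 8.0 0.83
barend 2.0 5.75 0.88
grip 0.0 0.0 0.99
hinge 0.75 -2.0 0.89
```

Call:
jog_arm(
  motion=[
    {"x": 0, "y": 0, "z": -50, "spin": 0, "fingers": -0.15},
    {"x": 0, "y": 0, "z": -100, "spin": 0, "fingers": -0.15},
    {"x": 0, "y": 0, "z": -140, "spin": 0, "fingers": -0.5},
    {"x": -25, "y": 40, "z": -140, "spin": 0, "fingers": -1},
    {"x": -45, "y": 70, "z": -140, "spin": 0, "fingers": -1},
    {"x": -62, "y": 95, "z": -140, "spin": 0, "fingers": -1},
    {"x": -62, "y": 95, "z": -140, "spin": 0, "fingers": -1},
    {"x": -62, "y": 95, "z": -140, "spin": 0, "fingers": -1},
  ],
)

```text
clock: 12.5
eef_pos: [0.5655, 0.0861, 0.1939]
tool_rot: [0.039, 0.999, -0.0, -0.001]
ft_force: [0.0, -0.3, -0.3]
grip_width: 0.0854
grasp_force: 0.0
```

```bash
python3 st.py; python3 - <<'E'
from h import *
d=camera("side"); im=d["pixels"][:,:,::-1]
x0,y0,x1,y1=230,160,380,310
a=cv2.resize(im[y0:y1,x0:x1],None,fx=5,fy=5,interpolation=cv2.INTER_CUBIC)[:, :]
q=lambda x,y,z: tuple(int(v) for v in ((proj(d,np.r_[W((x,y)),z/1000])[0]-[x0,y0]+.5)*5))
for y in(33,43,53): cv2.circle(a,q(-10,y,135),2,(0,0,255),-1)
cv2.circle(a,q(-10,97,120),3,(0,255,0),-1)
for s in(-1,1): cv2.circle(a,q(-10,65+s*42,95),3,(255,0,0),-1)
cv2.imwrite("pics/s6.png",cv2.resize(a,(600,600)))
E
```

```text
t 12.5 F [-10.6  64.7] z 193.9 dang 0.04 w 85.4 f [ 0.  -0.3 -0.3] g 0.0
```

View pics/s6.png

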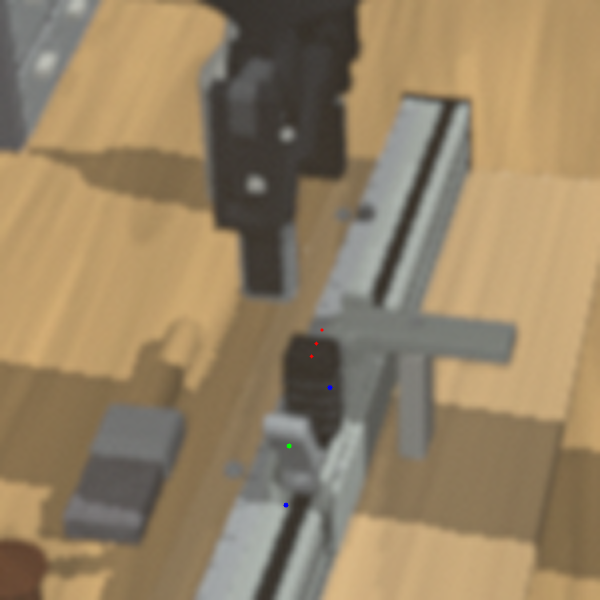

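The arm lies level on its rest at (420,335). The finger line straddles the grip and the open lever with clearance. I'll lower over them.

Call:
jog_arm(
  motion=[
    {"x": 0, "y": 0, "z": 30, "spin": 0, "fingers": -1},
    {"x": 0, "y": 0, "z": 50, "spin": 0, "fingers": -1},
    {"x": 0, "y": 0, "z": 70, "spin": 0, "fingers": -1},
    {"x": 0, "y": 0, "z": 85, "spin": 0, "fingers": -1},
    {"x": 0, "y": 0, "z": 99, "spin": 0, "fingers": -1},
    {"x": 0, "y": 0, "z": 99, "spin": 0, "fingers": -1},
  ],
)

```text
clock: 13.3
eef_pos: [0.5652, 0.086, 0.0943]
tool_rot: [0.04, 0.999, -0.0, -0.001]
ft_force: [0.8, -0.6, 0.5]
grip_width: 0.0853
grasp_force: 0.0
```

```bash
python3 st.py
```

```text
t 13.3 F [-10.8  64.6] z 94.3 dang 0.02 w 85.3 f [ 0.8 -0.6  0.5] g 0.0
```

Call:
jog_arm(
  motion=[
    {"x": 0, "y": 8, "z": 0, "spin": 0, "fingers": -1},
    {"x": 0, "y": 18, "z": 0, "spin": 0, "fingers": -1},
    {"x": 0, "y": 34, "z": 0, "spin": 0, "fingers": -1},
    {"x": 0, "y": 50, "z": 0, "spin": 0, "fingers": -1},
    {"x": 0, "y": 66, "z": 0, "spin": 0, "fingers": -1},
    {"x": 0, "y": 80, "z": 0, "spin": 0, "fingers": -1},
    {"x": 0, "y": 90, "z": 0, "spin": 0, "fingers": -1},
    {"x": 0, "y": 95, "z": 0, "spin": 0, "fingers": -1},
  ],
)

```text
clock: 14.3
eef_pos: [0.5735, 0.1819, 0.0952]
tool_rot: [0.039, 0.999, -0.0, -0.0]
ft_force: [0.9, -2.3, 0.6]
grip_width: 0.0854
grasp_force: 0.8
```

Call:
jog_arm(
  motion=[
    {"x": 0, "y": 8, "z": 0, "spin": 0, "fingers": -1},
    {"x": 0, "y": 16, "z": 0, "spin": 0, "fingers": -1},
    {"x": 0, "y": 23, "z": 0, "spin": 0, "fingers": -1},
    {"x": 0, "y": 28, "z": 0, "spin": 0, "fingers": -1},
    {"x": 0, "y": 31, "z": 0, "spin": 0, "fingers": -1},
    {"x": 0, "y": 32, "z": 0, "spin": 0, "fingers": -1},
    {"x": 0, "y": 32, "z": 0, "spin": 0, "fingers": -1},
  ],
)

```text
clock: 15.18
eef_pos: [0.5759, 0.2133, 0.0953]
tool_rot: [0.039, 0.999, 0.0, -0.0]
ft_force: [-0.2, -0.9, 0.4]
grip_width: 0.0852
grasp_force: 0.2
```

```bash
python3 st.py; python3 - <<'E'
from h import *
import pickle
d=camera("side"); pickle.dump(d,open("s7.pkl","wb")); im=d["pixels"][:,:,::-1]
q=proj(d,np.r_[W((14,172)),.068])[0]; print(q)
x0,y0=int(q[0])-40,int(q[1])-50
a=cv2.resize(im[y0:y0+75,x0:x0+80],None,fx=8,fy=8,interpolation=cv2.INTER_CUBIC)
cv2.imwrite("pics/s7.png",a); print(x0,y0)
E
```

```text
t 15.18 F [-10.3 192.3] z 95.3 dang 0.05 w 85.2 f [-0.2 -0.9  0.4] g 0.2
[278.34003676 321.96076222]
238 271
```

View pics/s7.png

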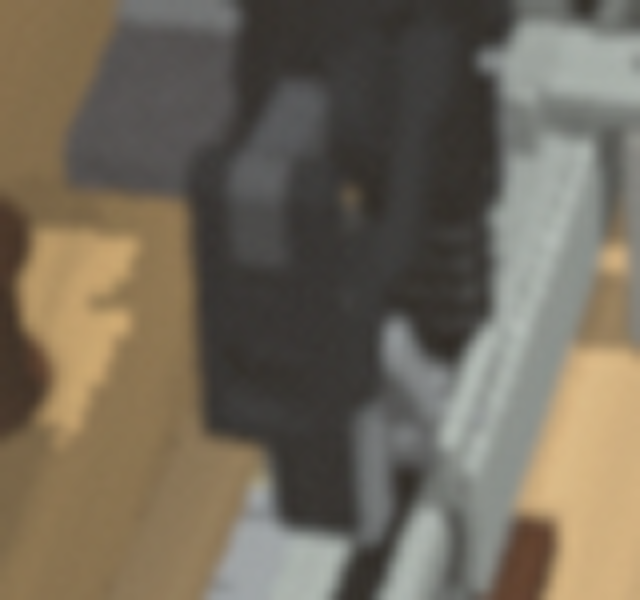

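This shows the gripper hiding the tape, with the stop still short of the line. I'll back off so I can measure the stop and the line numerically in both cameras.

Call:
jog_arm(
  motion=[
    {"x": 0, "y": -6, "z": 0, "spin": 0, "fingers": -1},
    {"x": 0, "y": -6, "z": -30, "spin": 0, "fingers": -1},
    {"x": 0, "y": -6, "z": -70, "spin": 0, "fingers": -1},
    {"x": 0, "y": -6, "z": -110, "spin": 0, "fingers": -1},
    {"x": 60, "y": -6, "z": -110, "spin": 0, "fingers": -1},
    {"x": 120, "y": -6, "z": -110, "spin": 0, "fingers": -1},
    {"x": 180, "y": -6, "z": -110, "spin": 0, "fingers": -1},
    {"x": 230, "y": -6, "z": -110, "spin": 0, "fingers": -1},
  ],
)

```text
clock: 16.23
eef_pos: [0.344, 0.2247, 0.2054]
tool_rot: [0.04, 0.999, 0.0, -0.0]
ft_force: [-0.1, 1.0, 0.9]
grip_width: 0.0855
grasp_force: 0.0
```

```bash
cat > fit.py <<'E'
from h import *; import pickle
from scipy.optimize import minimize
def markprof(c,hsvprint=False):
    # sample rail top along y at x lines, look for tape (beige) and dark line
    ys=np.arange(140,215,.25); im=c["pixels"].astype(np.float32)
    prof=0
    for x in(8,10,12,14,16,18):
        P=np.array([np.r_[W((x,y)),.068] for y in ys]); q=proj(c,P).astype(np.float32)
        prof=prof+cv2.remap(im,q[:,0:1],q[:,1:2],cv2.INTER_CUBIC)[:,0]/6
    return ys,prof
def gripfit(c,y0):
    im=c["pixels"].astype(np.float32); v=im.max(2)
    q0=proj(c,np.r_[W((-10,y0)),.11])[0].astype(int); m=45; k=6
    a=v[q0[1]-m:q0[1]+m,q0[0]-m:q0[0]+m]; A=cv2.resize(a,None,fx=k,fy=k,interpolation=cv2.INTER_LINEAR)
    def mask(x,y):
        P=[np.r_[W((x+sx*12,y+sy*10)),z] for sx in(-1,1) for sy in(-1,1) for z in(.084,.135)]
        h=(proj(c,P)-q0+m+.5)*k-.5; M=np.zeros(A.shape,np.uint8)
        cv2.fillConvexPoly(M,cv2.convexHull(h.astype(np.float32)).round().astype(int),1); return M
    K=np.ones((2*k+1,)*2,np.uint8); best=[]
    for x in np.arange(-18,0,1.):
        for y in np.arange(y0-9,y0+9.1,.5):
            M=mask(x,y); ring=cv2.dilate(M,K)-M; inn=M-cv2.erode(M,K)
            best.append((np.minimum(A[ring>0],110).mean()-np.minimum(A[inn>0],110).mean(),x,y))
    best.sort(reverse=True); return [tuple(np.round(b,1)) for b in best[:4]]
if __name__=="__main__":
    import sys; y0=float(sys.argv[1])
    for n in("top","side"):
        c=camera(n); pickle.dump(c,open(n+"9.pkl","wb")); print(n,"grip",gripfit(c,y0))
        ys,p=markprof(c); print(np.c_[ys,p][::6].round(0).astype(int).tolist())
E
python3 st.py; python3 fit.py 160; python3 - <<'E'
from fit import *
c,d=pickle.load(open("c.pkl","rb"))
print("init",gripfit(c,43),gripfit(d,43))
for k in(c,d): ys,p=markprof(k); print(np.c_[ys,p][::6].round(0).astype(int).tolist())
E
```

```text
t 16.23 F [-242.4  185.3] z 205.4 dang 0.03 w 85.5 f [-0.1  1.   0.9] g 0.0
top grip [(np.float64(25.8), np.float64(-8.0), np.float64(157.5)), (np.float64(25.7), np.float64(-8.0), np.float64(158.0)), (np.float64(25.7), np.float64(-8.0), np.float64(157.0)), (np.float64(24.8), np.float64(-8.0), np.float64(156.5))]
[[140, 110, 111, 109], [142, 107, 108, 107], [143, 107, 109, 107], [144, 108, 109, 107], [146, 107, 108, 107], [148, 107, 107, 105], [149, 105, 105, 104], [150, 104, 103, 101], [152, 100, 99, 93], [154, 94, 90, 79], [155, 88, 83, 67], [156, 82, 76, 58], [158, 75, 68, 51], [160, 73, 64, 48], [161, 70, 63, 46], [162, 69, 62, 44], [164, 70, 61, 44], [166, 70, 62, 44], [167, 69, 62, 45], [168, 67, 59, 44], [170, 65, 57, 41], [172, 61, 53, 38], [173, 56, 48, 36], [174, 61, 52, 39], [176, 71, 63, 45], [178, 89, 80, 59], [179, 110, 102, 79], [180, 124, 118, 94], [182, 127, 123, 100], [184, 128, 123, 101], [185, 127, 122, 98], [186, 131, 125, 98], [188, 135, 128, 100], [190, 135, 128, 101], [191, 131, 125, 100], [192, 123, 118, 100], [194, 114, 111, 104], [196, 111, 112, 110], [197, 
[... 3550 characters left out ...]
7, 194, 180, 134], [168, 193, 180, 133], [170, 188, 175, 130], [172, 173, 162, 121], [173, 154, 144, 109], [174, 146, 136, 104], [176, 159, 149, 113], [178, 180, 167, 125], [179, 192, 178, 132], [180, 194, 181, 134], [182, 194, 180, 134], [184, 194, 180, 134], [185, 194, 180, 134], [186, 193, 180, 134], [188, 193, 179, 133], [190, 193, 180, 133], [191, 192, 179, 133], [192, 188, 176, 136], [194, 179, 172, 143], [196, 169, 168, 154], [197, 162, 166, 162], [198, 160, 165, 165], [200, 158, 164, 164], [202, 157, 163, 162], [203, 157, 162, 161], [204, 158, 163, 162], [206, 160, 165, 164], [208, 161, 167, 165], [209, 161, 166, 165], [210, 162, 167, 165], [212, 161, 167, 166], [214, 161, 166, 165]]
```

```bash
python3 - <<'E'
from fit import *
c,d=pickle.load(open("c.pkl","rb")); t9=pickle.load(open("top9.pkl","rb")); s9=pickle.load(open("side9.pkl","rb"))
def grid(c,y0,z=.076,xs=range(6,34,2),h=20):
    ys=np.arange(y0-h,y0+h+.1,2); im=c["pixels"].astype(np.float32)
    print("y   ",*["%3d"%y for y in ys])
    for x in xs:
        q=proj(c,[np.r_[W((x,y)),z] for y in ys]).astype(np.float32)
        p=cv2.remap(im,q[:,0:1],q[:,1:2],cv2.INTER_CUBIC)[:,0]
        print("%3d R"%x,*["%3d"%v for v in p[:,0]]); print("   -B",*["%3d"%v for v in p[:,0]-p[:,2]])
print("top init");grid(c,43); print("side init");grid(d,43);print("side now");grid(s9,160)
E
```

```text
top init
y     23  25  27  29  31  33  35  37  39  41  43  45  47  49  51  53  55  57  59  61  63
  6 R 115 129 127 123 108  99  59  44  43  41  42  39  41  46  46  43  56 101 152 175 176
   -B   1  -1   0   0   1   5   4  12  14  14  12  13  14  14  13  15  13   3  -3  -2  -2
  8 R 101 110 112 112 110 100  72  49  40  38  40  44  43  41  42  43  49  82 128 149 157
   -B   0   0  -1  -2   0   0   3  11  11  14  15  14  14  13  16  16  11   5   0  -2  -2
 10 R 111 111 110 112 111  98  77  54  45  39  38  43  43  41  39  40  50  80 113 117 116
   -B   0  -1  -2  -3   0   0   0   7  13  15  13  15  14  13  16  13   7   2  -1  -2  -1
 12 R 108 111 106 109 106 102  95  79  59  50  46  47  51  50  47  50  71 100 110 112 108
   -B  -2  -2  -1  -1  -2   0   1   3   7   9   9   8   8  11  10   8   5   0  -1   0   0
 14 R  99 108 107 106 103 103 104  99  95  86  76  79  83  77  78  84  97 108 108 106 110
   -B  -3  -2  -2  -1  -3  -1   0   0   0   0   2   4   2   2   0   0   0  -1  -2   0   0
 16 R 105 108 110 108 107 107 109 108  99  96 106 106 105 107 108 109 109 109 107  99 107
   -B  -1   
[... 6054 characters left out ...]
48 148 149 149 149 149 150 150 150 150 150 150 150 149 150 150 150 150
   -B  54  55  54  54  55  55  55  55  56  57  56  56  55  55  55  55  54  54  55  55  55
 28 R 146 145 145 146 146 146 146 146 146 146 146 147 147 147 147 147 146 147 148 147 147
   -B  53  52  53  54  53  53  53  53  53  53  53  54  53  54  53  53  53  53  54  54  54
 30 R 143 144 144 144 144 143 145 144 145 145 144 144 144 143 143 144 144 144 143 144 145
   -B  52  51  52  52  52  51  53  52  52  54  52  52  53  53  51  51  52  53  51  52  52
 32 R 142 144 144 144 143 142 142 143 143 143 143 144 143 143 144 143 143 143 143 144 142
   -B  52  51  52  52  51  50  51  51  52  52  52  52  51  52  52  51  50  52  51  51  51
```

```bash
python3 - <<'E'
from fit import *
c,_=pickle.load(open("c.pkl","rb")); t9=pickle.load(open("top9.pkl","rb"))
def grid(im,c,y0,xs,h=12,z=.076):
    ys=np.arange(y0-h,y0+h+.1,1)
    print("y   ",*["%3d"%y for y in ys])
    for x in xs:
        q=proj(c,[np.r_[W((x,y)),z] for y in ys]).astype(np.float32)
        p=cv2.remap(im,q[:,0:1],q[:,1:2],cv2.INTER_LINEAR)
        print("%3d"%x,*["%3d"%v for v in p[:,0]])
# pointer candidate = change between initial and later pictures, averaged over repeated shots
A=np.mean([camera("top")["pixels"].astype(np.float32) for _ in range(6)],0)
rb=lambda im:im[:,:,0]-im[:,:,2]
print("now R");grid(A[:,:,0].copy(),t9,160,range(14,24,2)); print("now R-B");grid(rb(A),t9,160,range(14,24,2))
i=c["pixels"].astype(np.float32)
print("init R-B");grid(rb(i),c,45,range(14,24,2)); print("old spot now R-B");grid(rb(A),t9,45,range(14,24,2)); print("R");grid(A[:,:,0].copy(),t9,45,range(14,24,2))
np.save("A9.npy",A)
E
```

```text
now R
y    148 149 150 151 152 153 154 155 156 157 158 159 160 161 162 163 164 165 166 167 168 169 170 171 172
 14 107 108 108 111 114 115 116 109  99  91  84  81  78  78  78  78  80  80  77  76  75  75  71  67  70
 16 111 111 112 117 122 127 132 132 130 130 132 133 132 132 132 131 129 128 122 118 113 109 100  88  86
 18 115 115 117 121 127 133 136 139 140 140 140 139 140 141 140 139 138 138 138 137 133 126 115  98  91
 20 124 125 126 129 132 136 137 138 138 139 139 139 139 138 138 139 139 140 139 138 136 131 124 111 101
 22 134 134 134 135 135 135 136 136 136 137 137 136 136 136 136 136 136 136 136 136 136 134 132 127 123
now R-B
y    148 149 150 151 152 153 154 155 156 157 158 159 160 161 162 163 164 165 166 167 168 169 170 171 172
 14   0   2   4  12  20  26  32  30  25  23  24  25  27  28  29  29  30  30  29  28  27  27  25  23  24
 16   0   3   6  16  28  37  45  48  47  48  48  49  50  51  50  50  49  49  46  44  42  40  36  32  31
 18   7   8  11  19  31  41  47  51  52  53  53  53  53  54  53  53  53  53  53  53  51  48  43  36  33
 20  30  31  34  37  44  50  52  54  55  56 
[... 1366 characters left out ...]
7  58  58  58  58  58  59  59  59  60  60  59  58  58  58  58  58  58  58
R
y     33  34  35  36  37  38  39  40  41  42  43  44  45  46  47  48  49  50  51  52  53  54  55  56  57
 14 163 163 163 163 163 162 162 161 162 162 162 163 164 164 164 164 164 163 163 164 164 163 160 154 147
 16 164 164 164 164 161 159 154 148 153 161 164 166 166 165 165 165 165 164 164 164 163 161 157 147 136
 18 156 156 156 156 152 148 144 140 145 155 161 166 167 165 162 162 160 160 160 158 158 154 151 144 136
 20 143 143 143 143 141 139 137 137 138 140 142 143 142 141 141 141 141 142 143 143 142 142 142 141 139
 22 136 136 136 136 136 135 135 135 135 135 135 136 136 136 136 136 136 136 136 136 136 136 136 136 135
```

```bash
python3 - <<'E'
from fit import *
c,d=pickle.load(open("c.pkl","rb")); t9=pickle.load(open("top9.pkl","rb"))
s9=camera("side"); S=np.mean([camera("side")["pixels"].astype(np.float32) for _ in range(6)],0); A=np.load("A9.npy")
def prof(im,c,y0,z,xs,h=24):
    ys=np.arange(y0-h,y0+h+.1,.5); v=0
    for x in xs:
        q=proj(c,[np.r_[W((x,y)),z] for y in ys]).astype(np.float32)
        v=v+cv2.remap(im.max(2),q[:,0:1],q[:,1:2],cv2.INTER_LINEAR)[:,0]/len(xs)
    return ys,v
f=lambda c:c["pixels"].astype(np.float32)
for n,im,k,y0 in(("top init",f(c),c,43),("top now",A,t9,158),("side init",f(d),d,43),("side now",S,s9,158)):
    ys,v=prof(im,k,y0,.135,(-13,-11,-9,-7,-5)); print(n); print([(float(y),int(p)) for y,p in zip(ys[::3],v[::3])])
for n,im,k in(("top",f(c),c),("side",f(d),d)):
    ys,v=prof(im,k,173,.068,(10,12,14,16),8); i=v<np.median(v)-8; w=(np.median(v)-v).clip(0); print(n,"mark",(ys*w).sum()/w.sum())
E
```

```text
top init
[(19.0, 119), (20.5, 141), (22.0, 158), (23.5, 159), (25.0, 157), (26.5, 148), (28.0, 128), (29.5, 102), (31.0, 76), (32.5, 55), (34.0, 44), (35.5, 42), (37.0, 42), (38.5, 44), (40.0, 44), (41.5, 44), (43.0, 45), (44.5, 46), (46.0, 46), (47.5, 45), (49.0, 45), (50.5, 50), (52.0, 67), (53.5, 97), (55.0, 129), (56.5, 143), (58.0, 144), (59.5, 135), (61.0, 119), (62.5, 110), (64.0, 102), (65.5, 101), (67.0, 103)]
top now
[(134.0, 110), (135.5, 110), (137.0, 109), (138.5, 102), (140.0, 85), (141.5, 57), (143.0, 49), (144.5, 46), (146.0, 45), (147.5, 44), (149.0, 45), (150.5, 45), (152.0, 45), (153.5, 46), (155.0, 46), (156.5, 46), (158.0, 45), (159.5, 45), (161.0, 46), (162.5, 46), (164.0, 47), (165.5, 54), (167.0, 71), (168.5, 87), (170.0, 95), (171.5, 93), (173.0, 91), (174.5, 91), (176.0, 93), (177.5, 98), (179.0, 104), (180.5, 108), (182.0, 108)]
side init
[(19.0, 112), (20.5, 114), (22.0, 114), (23.5, 114), (25.0, 114), (26.5, 114), (28.0, 113), (29.5, 113), (31.0, 112), (32.5, 112), (34.0, 109), (35.5, 105), (37.0, 98), (38.5, 87), (40.0, 77), (41.5, 68), (43.0, 62), (44.5, 61), (46.0, 60), (47.5, 61), (49.0, 62), (50.5, 62), (52.0, 61), (53.5, 61), (55.0, 61), (56.5, 61), (58.0, 60), (59.5, 60), (61.0, 59), (62.5, 59), (64.0, 58), (65.5, 58), (67.0, 58)]
side now
[(134.0, 154), (135.5, 145), (137.0, 136), (138.5, 131), (140.0, 130), (141.5, 130), (143.0, 129), (144.5, 126), (146.0, 122), (147.5, 119), (149.0, 115), (150.5, 106), (152.0, 93), (153.5, 77), (155.0, 64), (156.5, 57), (158.0, 56), (159.5, 57), (161.0, 57), (162.5, 57), (164.0, 58), (165.5, 58), (167.0, 58), (168.5, 58), (170.0, 58), (171.5, 57), (173.0, 57), (174.5, 57), (176.0, 57), (177.5, 57), (179.0, 57), (180.5, 57), (182.0, 58)]
top mark 173.17321894000017
side mark 174.1989947631288
```

```bash
python3 - <<'E'
from fit import *
t9=pickle.load(open("top9.pkl","rb")); s9=camera("side")
S=np.mean([camera("side")["pixels"].astype(np.float32) for _ in range(4)],0); A=np.load("A9.npy")
def run(n,im,c,z,y0=83,h=30):
    ch=(im[:,:,0]-im[:,:,2]); ys=np.arange(y0-h,y0+h+.1,.25)
    for xs in((-52,-55,-58),(-60,-63,-66),(-70,-73,-76)):
        v=0
        for x in xs:
            q=proj(c,[np.r_[W((x,y)),z] for y in ys]).astype(np.float32); v=v+cv2.remap(ch,q[:,0:1],q[:,1:2],cv2.INTER_LINEAR)[:,0]/3
        m=(np.percentile(v,90)+v.min())/2; k=np.where((v[:-1]-m)*(v[1:]-m)<0)[0]
        print(n,xs,"lo/hi",int(v.min()),int(np.percentile(v,90)),"cross",ys[k])
run("top z97",A,t9,.097); run("top z87",A,t9,.087); run("side z97",S,s9,.097); run("side z87",S,s9,.087)
E
```

```text
top z97 (-52, -55, -58) lo/hi 0 91 cross [67.75 94.5 ]
top z97 (-60, -63, -66) lo/hi 0 90 cross [70.75 94.75]
top z97 (-70, -73, -76) lo/hi 0 89 cross [70.75 94.75]
top z87 (-52, -55, -58) lo/hi 0 91 cross [70.   95.75]
top z87 (-60, -63, -66) lo/hi 0 90 cross [71.5  95.75]
top z87 (-70, -73, -76) lo/hi 0 89 cross [71.5  95.75]
side z97 (-52, -55, -58) lo/hi 0 51 cross [ 73.   106.25]
side z97 (-60, -63, -66) lo/hi 1 52 cross [ 73.25 105.5 ]
side z97 (-70, -73, -76) lo/hi 0 53 cross [ 73.25 105.5 ]
side z87 (-52, -55, -58) lo/hi 0 59 cross [61. 95.]
side z87 (-60, -63, -66) lo/hi 1 76 cross [59.75 95.25]
side z87 (-70, -73, -76) lo/hi 0 79 cross [60.  95.5]
```

Using the arm-bar edges, both cameras agree: the stop needs 15 mm more (15.1 and 14.9). I'll go back down over it.

Call:
jog_arm(
  motion=[
    {"x": -60, "y": 0, "z": 0, "spin": 0, "fingers": -1},
    {"x": -120, "y": 0, "z": 0, "spin": 0, "fingers": -1},
    {"x": -180, "y": 0, "z": 0, "spin": 0, "fingers": -1},
    {"x": -230, "y": 0, "z": 0, "spin": 0, "fingers": -1},
    {"x": -230, "y": 0, "z": 0, "spin": 0, "fingers": -1},
    {"x": -230, "y": 0, "z": 0, "spin": 0, "fingers": -1},
  ],
)

```text
clock: 17.98
eef_pos: [0.575, 0.2069, 0.2046]
tool_rot: [0.039, 0.999, -0.0, -0.001]
ft_force: [-0.3, -1.0, -0.1]
grip_width: 0.0852
grasp_force: 0.0
```

Call:
jog_arm(
  motion=[
    {"x": 0, "y": 0, "z": 30, "spin": 0, "fingers": -1},
    {"x": 0, "y": 0, "z": 60, "spin": 0, "fingers": -1},
    {"x": 0, "y": 0, "z": 85, "spin": 0, "fingers": -1},
    {"x": 0, "y": 0, "z": 110, "spin": 0, "fingers": -1},
    {"x": 0, "y": 3, "z": 110, "spin": 0, "fingers": -1},
    {"x": 0, "y": 3, "z": 110, "spin": 0, "fingers": -1},
    {"x": 0, "y": 3, "z": 110, "spin": 0, "fingers": -1},
  ],
)

```text
clock: 18.85
eef_pos: [0.5767, 0.2107, 0.0972]
tool_rot: [0.039, 0.999, 0.001, 0.001]
ft_force: [-0.3, -0.6, 1.3]
grip_width: 0.0852
grasp_force: 0.0
```

```bash
python3 st.py
```

```text
t 18.85 F [ -9.3 189.7] z 97.2 dang 0.07 w 85.2 f [-0.3 -0.6  1.3] g 0.0
```

Call:
jog_arm(
  motion=[
    {"x": 0, "y": -3, "z": 2, "spin": 0, "fingers": -0.8},
    {"x": 0, "y": -7, "z": 2, "spin": 0, "fingers": -0.6},
    {"x": 0, "y": -7, "z": 2, "spin": 0, "fingers": -0.6},
    {"x": 0, "y": -5, "z": 2, "spin": 0, "fingers": -0.6},
    {"x": 0, "y": -3, "z": 2, "spin": 0, "fingers": -0.6},
    {"x": 0, "y": 0, "z": 2, "spin": 0, "fingers": -0.6},
    {"x": 0, "y": 2, "z": 2, "spin": 0, "fingers": -0.6},
    {"x": 0, "y": 4, "z": 2, "spin": 0, "fingers": -0.6},
  ],
)

```text
clock: 19.85
eef_pos: [0.5764, 0.2142, 0.0933]
tool_rot: [0.039, 0.999, -0.0, 0.0]
ft_force: [0.4, -2.1, 0.1]
grip_width: 0.0683
grasp_force: 0.8
```

```bash
python3 st.py
```

```text
t 19.85 F [ -9.9 193.2] z 93.3 dang 0.05 w 68.3 f [ 0.4 -2.1  0.1] g 0.8
```

Call:
jog_arm(
  motion=[
    {"x": 0, "y": 2, "z": 0, "spin": 0, "fingers": -0.6},
    {"x": 0, "y": 3.5, "z": 0, "spin": 0, "fingers": -0.6},
    {"x": 0, "y": 4.5, "z": 0, "spin": 0, "fingers": -0.6},
    {"x": 0, "y": 5, "z": 0, "spin": 0, "fingers": -0.6},
    {"x": 0, "y": 5, "z": 0, "spin": 0, "fingers": -0.6},
    {"x": 0, "y": 5, "z": 0, "spin": 0, "fingers": -0.6},
  ],
)

```text
clock: 20.6
eef_pos: [0.5765, 0.2191, 0.0933]
tool_rot: [0.039, 0.999, 0.0, -0.0]
ft_force: [-0.0, -0.6, 0.5]
grip_width: 0.0684
grasp_force: 0.5
```

```bash
python3 st.py; cat > bar.py <<'E'
from fit import *
ims={n:[camera(n) for _ in range(3)] for n in("top","side")}
def run(n,z,y0,h=30):
    c=ims[n][0]; im=np.mean([k["pixels"].astype(np.float32) for k in ims[n]],0)
    ch=(im[:,:,0]-im[:,:,2]); ys=np.arange(y0-h,y0+h+.1,.25)
    for xs in((-60,-63,-66),(-70,-73,-76)):
        v=0
        for x in xs:
            q=proj(c,[np.r_[W((x,y)),z] for y in ys]).astype(np.float32); v=v+cv2.remap(ch,q[:,0:1],q[:,1:2],cv2.INTER_LINEAR)[:,0]/3
        m=(np.percentile(v,90)+v.min())/2; k=np.where((v[:-1]-m)*(v[1:]-m)<0)[0]
        print(n,z,int(v.min()),int(np.percentile(v,90)),ys[k])
for n in("top","side"):
    for z in(.097,.087): run(n,z,98)
E
python3 bar.py
```

```text
t 20.6 F [-10.1 198.2] z 93.3 dang 0.05 w 68.4 f [-0.  -0.6  0.5] g 0.5
top 0.097 -2 86 [ 85.  109.5]
top 0.097 -2 84 [ 85.  109.5]
top 0.087 -2 86 [ 86.   110.75]
top 0.087 -2 84 [ 85.75 110.75]
side 0.097 -1 50 [ 87.5  121.25]
side 0.097 0 51 [ 88.  121.5]
side 0.087 -1 50 [ 76.25 110.5 ]
side 0.087 0 51 [ 76.75 110.5 ]
```

The stop is within 0.3 mm of the line in both cameras. Next I'll close in small steps, moving the tool so the −y finger stays put.

Call:
jog_arm(
  motion=[
    {"x": 0, "y": 0.3, "z": 0, "spin": 0, "fingers": -0.6},
    {"x": 0, "y": -0.7, "z": 0, "spin": 0, "fingers": -0.55},
    {"x": 0, "y": -1.8, "z": 0, "spin": 0, "fingers": -0.5},
    {"x": 0, "y": -2.9, "z": 0, "spin": 0, "fingers": -0.45},
    {"x": 0, "y": -2.9, "z": 0, "spin": 0, "fingers": -0.45},
    {"x": 0, "y": -2.9, "z": 0, "spin": 0, "fingers": -0.45},
  ],
)

```text
clock: 21.65
eef_pos: [0.5763, 0.2164, 0.0933]
tool_rot: [0.039, 0.999, 0.0, -0.0]
ft_force: [-0.1, 2.1, 0.4]
grip_width: 0.0619
grasp_force: 0.7
```

```bash
python3 st.py;python3 bar.py
```

```text
t 21.65 F [-10.1 195.5] z 93.3 dang 0.05 w 61.9 f [-0.1  2.1  0.4] g 0.7
top 0.097 -2 86 [ 85.75 110.25]
top 0.097 -2 84 [ 86.  110.5]
top 0.087 -2 86 [ 86.75 111.5 ]
top 0.087 -2 84 [ 87.   111.75]
side 0.097 0 50 [ 88.25 122.  ]
side 0.097 0 51 [ 88.75 122.  ]
side 0.087 0 50 [ 77.   111.25]
side 0.087 0 51 [ 77.25 111.25]
```

Call:
jog_arm(
  motion=[
    {"x": 0, "y": -0.5, "z": 0, "spin": 0, "fingers": -0.45},
    {"x": 0, "y": -1.1, "z": 0, "spin": 0, "fingers": -0.42},
    {"x": 0, "y": -1.7, "z": 0, "spin": 0, "fingers": -0.39},
    {"x": 0, "y": -2.5, "z": 0, "spin": 0, "fingers": -0.35},
    {"x": 0, "y": -2.5, "z": 0, "spin": 0, "fingers": -0.35},
    {"x": 0, "y": -2.5, "z": 0, "spin": 0, "fingers": -0.35},
  ],
)

```text
clock: 22.7
eef_pos: [0.5763, 0.2138, 0.094]
tool_rot: [0.039, 0.999, 0.0, 0.0]
ft_force: [-2.7, 1.2, 4.6]
grip_width: 0.0576
grasp_force: 4.8
```

```bash
python3 st.py;python3 bar.py
```

```text
t 22.7 F [ -9.9 192.9] z 94.0 dang 0.05 w 57.6 f [-2.7  1.2  4.6] g 4.8
top 0.097 -3 86 [ 85.   109.25]
top 0.097 -2 84 [ 85.  109.5]
top 0.087 -3 87 [ 86.  110.5]
top 0.087 -2 84 [ 86.   110.75]
side 0.097 0 50 [ 87.5  121.25]
side 0.097 0 51 [ 87.75 121.25]
side 0.087 0 50 [ 76.25 110.25]
side 0.087 0 51 [ 76.5 110.5]
```

Call:
jog_arm(
  motion=[
    {"x": 0, "y": 0.3, "z": 0, "spin": 0, "fingers": -0.35},
    {"x": 0, "y": -0.7, "z": 0, "spin": 0, "fingers": -0.3},
    {"x": 0, "y": -1.8, "z": 0, "spin": 0, "fingers": -0.25},
    {"x": 0, "y": -2.9, "z": 0, "spin": 0, "fingers": -0.2},
    {"x": 0, "y": -3.9, "z": 0, "spin": 0, "fingers": -0.15},
    {"x": 0, "y": -5, "z": 0, "spin": 0, "fingers": -0.1},
    {"x": 0, "y": -5, "z": 0, "spin": 0, "fingers": -0.1},
    {"x": 0, "y": -5, "z": 0, "spin": 0, "fingers": -0.1},
  ],
)

```text
clock: 24.0
eef_pos: [0.5766, 0.2084, 0.0936]
tool_rot: [0.04, 0.999, -0.0, 0.001]
ft_force: [0.9, 0.5, 3.6]
grip_width: 0.047
grasp_force: 3.2
```

```bash
python3 st.py;python3 bar.py
```

```text
t 24.0 F [ -9.2 187.4] z 93.6 dang 0.03 w 47.0 f [0.9 0.5 3.6] g 3.2
top 0.097 -2 86 [ 85.   109.25]
top 0.097 -3 84 [ 85.  109.5]
top 0.087 -3 86 [ 86.  110.5]
top 0.087 -3 84 [ 86.  110.5]
side 0.097 -1 50 [ 87.5  121.25]
side 0.097 0 51 [ 87.75 121.25]
side 0.087 0 49 [ 76.25 110.25]
side 0.087 0 51 [ 76.5 110.5]
```

Call:
jog_arm(
  motion=[
    {"x": 0, "y": -0.8, "z": 0, "spin": 0, "fingers": -0.05},
    {"x": 0, "y": -1.8, "z": 0, "spin": 0, "fingers": 0},
    {"x": 0, "y": -2.9, "z": 0, "spin": 0, "fingers": 0.05},
    {"x": 0, "y": -3.9, "z": 0, "spin": 0, "fingers": 0.1},
    {"x": 0, "y": -4.1, "z": 0, "spin": 0, "fingers": 0.13},
    {"x": 0, "y": -4.1, "z": 0, "spin": 0, "fingers": 0.2},
    {"x": 0, "y": -4.1, "z": 0, "spin": 0, "fingers": 0.3},
    {"x": 0, "y": -4.1, "z": 0, "spin": 0, "fingers": 0.3},
  ],
)

```text
clock: 25.3
eef_pos: [0.5755, 0.2034, 0.0941]
tool_rot: [0.04, 0.999, -0.001, 0.0]
ft_force: [-0.9, -4.7, 7.9]
grip_width: 0.035
grasp_force: 58.8
```

```bash
python3 st.py;python3 bar.py
```

```text
t 25.3 F [ -9.9 182.4] z 94.1 dang -0.05 w 35.0 f [-0.9 -4.7  7.9] g 58.8
top 0.097 -3 86 [ 85.5  109.75]
top 0.097 -2 84 [ 85.25 109.75]
top 0.087 -3 86 [ 86.25 111.  ]
top 0.087 -2 84 [ 86.25 111.  ]
side 0.097 0 50 [ 88.  121.5]
side 0.097 0 51 [ 88.25 121.5 ]
side 0.087 0 50 [ 76.5 110.5]
side 0.087 0 51 [ 76.75 110.75]
```

Call:
jog_arm(
  motion=[
    {"x": 0, "y": -0.6, "z": 0, "spin": 0, "fingers": 0.3},
    {"x": 0, "y": -0.6, "z": 0, "spin": 0, "fingers": 0.3},
    {"x": 0, "y": -0.6, "z": 0, "spin": 0, "fingers": 0.3},
    {"x": 0, "y": -0.6, "z": 0, "spin": 0, "fingers": 0.3},
    {"x": 0, "y": -0.6, "z": 0, "spin": 0, "fingers": 0.3},
  ],
)

```text
clock: 26.22
eef_pos: [0.5755, 0.2033, 0.0942]
tool_rot: [0.04, 0.999, -0.0, 0.0]
ft_force: [0.2, -3.8, 7.4]
grip_width: 0.0354
grasp_force: 59.2
```

```bash
python3 st.py;python3 bar.py
```

```text
t 26.23 F [ -9.9 182.3] z 94.2 dang -0.03 w 35.4 f [ 0.2 -3.8  7.4] g 59.2
top 0.097 -2 86 [ 85.25 109.75]
top 0.097 -2 84 [ 85.   109.75]
top 0.087 -3 86 [ 86.25 111.  ]
top 0.087 -2 84 [ 86.25 111.  ]
side 0.097 0 50 [ 88.  121.5]
side 0.097 -1 51 [ 88.  121.5]
side 0.087 0 50 [ 76.5 110.5]
side 0.087 -1 52 [ 76.75 110.75]
```

Call:
jog_arm(
  motion=[
    {"x": 0, "y": -0.8, "z": 0, "spin": 0, "fingers": 0.3},
    {"x": 0, "y": -1.5, "z": 0, "spin": 0, "fingers": 0.3},
    {"x": 0, "y": -1.5, "z": 0, "spin": 0, "fingers": 0.3},
    {"x": 0, "y": -1.5, "z": 0, "spin": 0, "fingers": 0.3},
    {"x": 0, "y": -1.5, "z": 0, "spin": 0, "fingers": 0.3},
  ],
)

```text
clock: 27.15
eef_pos: [0.5755, 0.2032, 0.0942]
tool_rot: [0.04, 0.999, 0.001, 0.0]
ft_force: [0.0, -0.3, 6.5]
grip_width: 0.0352
grasp_force: 59.3
```

```bash
python3 st.py;python3 bar.py|sed -n '1p;5p'
```

```text
t 27.15 F [ -9.9 182.2] z 94.2 dang 0.02 w 35.2 f [ 0.  -0.3  6.5] g 59.3
top 0.097 -3 86 [ 85.25 109.5 ]
side 0.097 0 50 [ 87.75 121.5 ]
```

```bash
python3 -c "
from workcell import bot
print(bot.job_done())"
```

```text
the job is handed in; nothing more can be done
None
```

I handed the job in at about 27 s. The arm is down on its rest, and the stop is held with the lever squeezed shut against the grip at about 59 N. The pointer reads within about 0.3 mm of the line, judged from the arm bar's edges in both cameras because the pointer itself was hidden.

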